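# Open the parts organiser and point out the wall plugs and the screwdriver

### The arm

A 6-joint arm with a two-finger parallel gripper is mounted at the origin on a cart in front of the work surface, level with it; the furniture and walls round the work are solid. World frame = base frame: x ahead of the robot, y to its left, z up, the work surface at z = 0. Lengths are in m, angles in degrees, forces in N, time in s.
With the tool pointing down it reaches from about 0.35 to 0.875 m from the base axis. Payload 4.2 kg.
Tool frame: the origin (TCP) lies on the centre line of the jaws, within the pads' length; the fingertips stand 17 mm ahead of it and the grasp point (between the pads) lies 2 mm behind it; z points along the fingers, y is the direction in which the jaws open and shut (so a half turn about z gives the same grasp; the last joint's range is limited). The gripper opens to 87 mm and grips with 3 to 60 N. Pads are 19 mm wide; open, the fingers measure 117 mm over their backs; the gripper's body (75 mm by 190 mm) begins 51 mm behind the grasp point.
Start: joints at [-58.866, 22.042, 0.453, 0, -68.411, -14.817], TCP at [0.176, -0.6, 0.21] pointing down, gripper open.
Joint ranges: [-179.83, 179.83], [-69.29, 118.12], [-61.27, 80.66], [-181.25, 117.63], [-171.15, -9.14], [-177.46, 177.46]. Speed limits (degrees/s): [159.86, 159.86, 180, 180, 180, 180].

### API

Orientations are given as a 3x3 rotation matrix whose columns are the frame's x, y, z axes.
In Python, from station import * gives the robot as it stands.
- The arm moves only by the tool play_rows, never from a script. Its argument "targets" is a list that holds one entry, the list of rows, each a list of 5 numbers: the closure, from 0 (fully open) to 1 (shut), then the shift along the world's x, y, z in m, then the turn about the world's z in rad. In form: [[[gripper, x, y, z, twist], ...]]. A call has 1 to 5 rows; each row is the pose to reach, as a shift and turn from the pose commanded when the call began; what a row does not reach only later rows make up. A row lasts 1/12 s, in which the tool goes at most 41.7 mm and 7.16 degrees, less where a joint would pass 70% of its speed; a pose out of reach is approached as far as the arm can. A call with a gripper value outside its range is refused whole. The fingers move at their own pace and stop on an object; the grip force is fixed at half the most. Time passes only in rows, so rows that repeat a pose let the fingers close. It gives the time, the measured TCP pose, the force and the opening at its end, in the units of the state.
- sense(): the state, without advancing time (a new reading comes with each control period).
- capture(name): name is "scene" or "top" or "wrist"; returns the picture (384x512x3 uint8, blue, green, red); there is no depth.
- get_calibration(name): a dict with "camera_matrix" (3x3 intrinsics, pixels), "T" (4x4, takes a point from camera to world coordinates). Camera axes: x right, y up, looking along -z (the intrinsics and any distortion apply to the point x, -y, -z); pixel columns grow to the right and rows downward; lengths in m; the calibration is good to about 2 mm. A picture is of the moment at which its call begins: read the wrist's pose just before it. get_calibration takes no time and is no camera call; for the wrist camera it gives the pose at the moment of the call.
- finish_job(): hands the job in, once; it reports no verdict.
The state is a dict: "time_s": time; "joints": joint angles; "joint_velocities": joint speeds; "effort": joint torques, N m; "tcp_pos": TCP position; "ee_rot": TCP orientation; "wrist_force": force on the tool from outside, world axes, zero at the start; "moment": the same for the moment, N m; "gripper_width": opening from 0.0 (shut) to 1.0 (fully open).
Only numpy, scipy, OpenCV 4.12 (cv2) and the standard library are available. Lean on these libraries where they do the work, as an engineer would, in place of code of your own. Each camera call takes 0.05 s, during which the arm holds its last target. There are 200 camera calls.

### The job

I am about to hang a shelf and need to be shown what to use. With the fingertips, push the dark lid of the grey parts organiser all the way open, then point straight down at the middle of the compartment with the red wall plugs from just above it and stay there for two seconds; after that point the same way at the handle of the orange screwdriver on the bench, and finish still pointing at it. Do not touch the organiser's contents, the screwdrivers or the ratchet, pick nothing up, and leave everything else where it is.

Things in the scene. Friction and masses are not known exactly. Their poses are not given: they have to be found in the camera images.
- organiser: Grey plastic parts organiser with a dark lid, 194 mm (its x) by 140 mm (its y), 47 mm high to the top of its two side rails; it stands firmly on the bench and does not move. Origin: centre of its underside; +x is the direction in which its lid slides open, away from the robot, +z up. Six open compartments, 3 along x by 2 along y, each about 58 x 63 mm, centres at x = -62, 0, +62 mm and y = -33.5, +33.5 mm; floor at 3 mm, partitions and end walls up to 40 mm.
- organiser_lid (a joint): How far the organiser's dark lid is open, in m along the organiser's +x: 0 shut (all compartments covered), 0.175 fully open at its stop (it then sticks out beyond the far end, and only the last 15 mm of the far compartments stays covered). It starts shut or up to 20 mm open. Opaque, 190 x 128 mm, 3 mm thick, its top 43.5 mm above the bench. It slides with about 2 N of friction (plus some 4 N per m/s) and stays where it is left; it cannot be lifted off.
- lid_lip (a point): Middle of the near, upright face of the lid's push lip, 50.5 mm above the bench. The lip stands along the lid's near edge: 110 mm wide, rising 14 mm above the lid's top (to 57.5 mm above the bench), sloping down on its far side. This face looks to the organiser's -x; push it to +x. The axes are the organiser's; the point moves with the lid. When the lid is shut the face is 2 mm inside the organiser's near end.
- plugs_red: Red plastic wall plugs, 32 mm long, a heap filling one of the six compartments to about 20 mm above its floor. Origin: centre of the compartment's floor (3 mm above the bench), so the organiser's rail tops are 44 mm above it. Hidden while the lid is shut; which compartment changes from run to run.
- plugs_yellow: Yellow plastic wall plugs, 26 mm long, in another compartment; origin as for the red ones.
- plugs_blue: Blue plastic wall plugs, 40 mm long, in another compartment; origin as for the red ones.
- screws: Bright steel slotted countersunk screws, 35 mm long, in another compartment; origin as for the red plugs.
- nuts: Steel hexagon nuts, 14 mm, in another compartment; origin as for the red plugs.
- washers: Brass washers, 17 mm, in another compartment; origin as for the red plugs.
- screwdriver_orange: Flat-blade screwdriver with an orange and black handle, lying loose on the bench left of the organiser, 29 x 235 x 27 mm. Origin: centre of its underside; its own +y runs from the blade to the handle (handle from y = 12 to 118 mm, 28 mm thick; blade along -y).
- orange_handle (a point): Middle of the orange screwdriver's handle, 13.5 mm above the bench (the top of the handle is 27 mm above it); axes as the screwdriver's.
- screwdriver_yellow: Small screwdriver with a yellow and black handle, 21 x 185 x 20 mm, lying loose beside the orange one, origin at the centre of its underside. Not to be touched.
- ratchet: Socket ratchet, bright steel with a black grip, 38 x 219 x 35 mm, lying loose beside the orange screwdriver, origin at the centre of its underside. Not to be touched. The three tools swap places from run to run.
- battery_pack: Black tool battery, 74 x 124 x 65 mm, loose on the bench at the right, origin at the centre of its underside. To be left alone.
- offcut: Wooden offcut, 64 x 89 x 38 mm, loose at the right front, origin at the centre of its underside. To be left alone.
- pliers: Red-handled pliers, 62 x 195 x 18 mm, loose at the front edge, before the organiser, origin at the centre of its underside. To be left alone.
- masking_tape: Roll of masking tape, 100 mm across, 24 mm high, loose beyond the organiser (the open lid may hang above it), origin at the centre of its underside. To be left alone.
- marker: Black marker pen, 16 x 122 x 18 mm, loose near the bench's front edge, origin at the centre of its underside. To be left alone.

How it is judged:
By the outcome, as a careful person would: the job done as asked, in the order asked, and still so for the second after the job is handed in, with the robot touching nothing.
It also fails if it takes over 54 s, if anything falls off the work surface, if the arm or the gripper's body presses on something with over 40 N, if the wrist force passes 120 N, or if a joint passes its speed limit or range.

## Working session

There is one attempt and no reset: what is moved stays moved. The work goes in short steps, Python scripts to look and compute and a tool call to move; the robot and the scene stay as the last step left them, time stands still between calls to the robot, and variables do not carry over. Pictures are saved under pics/ and viewed, on a budget of 10 in all, crops included, one or two more only if the job needs it, and the job is handed in when it is done.

Besides the shell and the picture viewer there is one more tool, called as name(argument=value, ...), one argument or row to a line, values as JSON. play_rows: Moves the arm, as the interface text tells. Its arguments: {"type":"object","properties":{"targets":{"type":"array","items":{"type":"array","items":{"type":"array","items":{"type":"number"}}}}},"required":["targets"]}

```bash
mkdir -p pics; cat > h.py <<'E'
from station import *
import numpy as np, cv2
def world(name,uv,z,cal=None):
    c=cal or get_calibration(name); K=np.array(c["camera_matrix"]);T=np.array(c["T"])
    out=[]
    for u,v in uv:
        d=np.linalg.solve(K,[u,v,1]); d=T[:3,:3]@[d[0],-d[1],-d[2]]
        o=T[:3,3]; out.append(o+d*(z-o[2])/d[2])
    return np.round(out,4)
E
python3 - <<'E'
from h import *
for n in("top","scene"):
    c=get_calibration(n);print({k:np.round(v,3).tolist() if k in("camera_matrix","T") else v for k,v in c.items()})
    cv2.imwrite(f"pics/{n}0.png",cv2.resize(capture(n),(800,600),interpolation=cv2.INTER_CUBIC))
s=sense();print(s["time_s"],s["tcp_pos"],np.round(s["ee_rot"],3),s["gripper_width"])
E
```

```text
{'camera_matrix': [[360.083, 0.0, 254.515], [0.0, 360.083, 188.717], [0.0, 0.0, 1.0]], 'T': [[0.004, 0.976, -0.218, 0.35], [-1.0, 0.004, -0.001, 0.14], [-0.0, 0.218, 0.976, 1.151], [0.0, 0.0, 0.0, 1.0]]}
{'camera_matrix': [[381.2, 0.0, 260.619], [0.0, 381.2, 193.65], [0.0, 0.0, 1.0]], 'T': [[-0.586, 0.605, -0.539, 0.033], [-0.81, -0.448, 0.379, 0.509], [-0.012, 0.659, 0.752, 0.833], [0.0, 0.0, 0.0, 1.0]]}
0.1 [ 0.17545597 -0.59927726  0.2094729 ] [[-0.96  -0.281 -0.001]
 [-0.281  0.96   0.002]
 [ 0.     0.002 -1.   ]] 1.0011749473545917
```

View pics/top0.png

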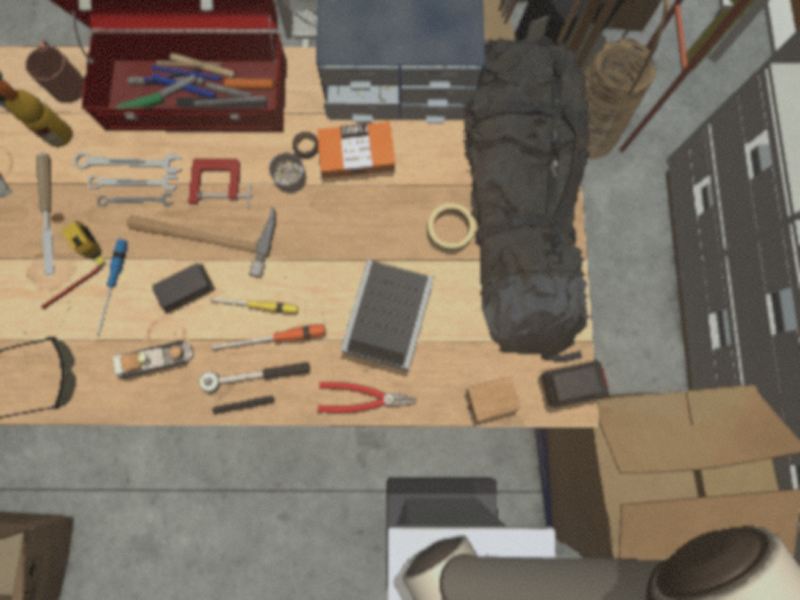

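The top view shows the organiser at about (387,315) in the 800-px picture. The orange screwdriver's handle is at about (300,333), the yellow one is beyond it, and the ratchet is nearer the robot. I'll enlarge that area.

```bash
python3 - <<'E'
from h import *
im=capture("top")
c=im[150:270,125:285]  # x5
cv2.imwrite("pics/crop1.png",cv2.resize(c,(800,600),interpolation=cv2.INTER_CUBIC))
E
```

```text
(no output)
```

View pics/crop1.png

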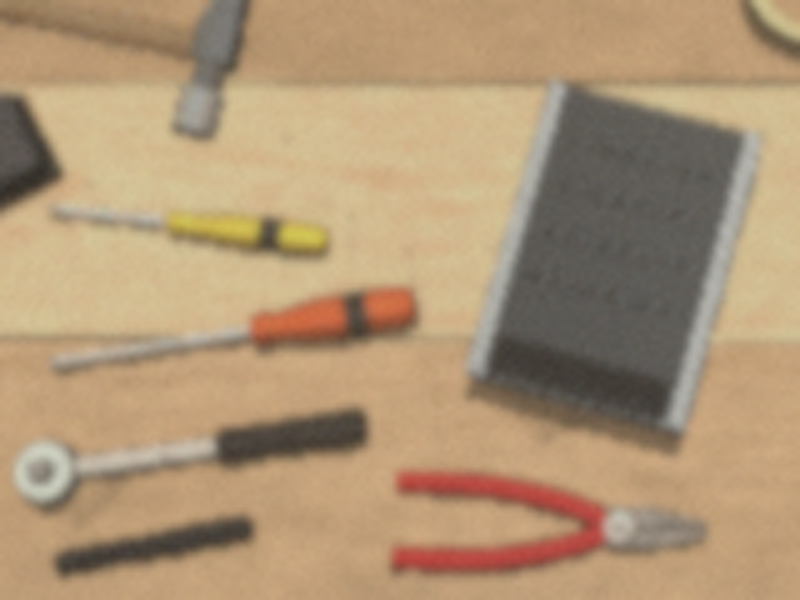

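The crop shows the rail-top corners at about (553,82), (760,135), (683,430) and (470,375). The orange handle runs from (252,328) to (415,307), and the dark lip is along the near edge.

```bash
python3 - <<'E'
from h import *
f=lambda L:[((u+.5)/5+125-.5,(v+.5)/5+150-.5) for u,v in L]
R=world("top",f([(553,82),(760,135),(683,430),(470,375)]),.047)
print(R, R.mean(0)); 
for i in range(4):
    d=R[(i+1)%4]-R[i];print(np.hypot(*d[:2]),np.degrees(np.arctan2(d[1],d[0])))
H=world("top",f([(252,328),(415,307)]),.0135);print("handle",H,H.mean(0),np.linalg.norm(H[1]-H[0]))
print("ends",world("top",f([(52,365)]),.01))
print("lip top",world("top",f([(490,345),(678,388)]),.0575))
print("lid near",world("top",f([(490,370),(670,418)]),.0435))
print("others yellow/ratchet ends/pliers",world("top",f([(328,242),(366,425),(395,482),(705,530)]),.01))
E
```

```text
[[0.67   0.2027 0.047 ]
 [0.6356 0.0712 0.047 ]
 [0.4496 0.1199 0.047 ]
 [0.4827 0.2508 0.047 ]] [0.559475 0.16115  0.047   ]
0.13592501609343294 -104.65988810093698
0.19226983642787035 165.32772505889733
0.13502007258182025 75.80937632498677
0.19337760987249794 -14.402735993007422
handle [[0.5162 0.3937 0.0135]
 [0.5301 0.2904 0.0135]] [0.52315 0.34205 0.0135 ] 0.10423099347123196
ends [[0.4925 0.5204 0.01  ]]
lip top [[0.4999 0.238  0.0575]
 [0.474  0.1231 0.0575]]
lid near [[0.4863 0.2389 0.0435]
 [0.4572 0.1278 0.0435]]
others yellow/ratchet ends/pliers [[0.5728 0.3484 0.01  ]
 [0.4553 0.3193 0.01  ]
 [0.4198 0.2998 0.01  ]
 [0.3909 0.1056 0.01  ]]
```

Organiser centre is about (0.5595, 0.161) with yaw about -14.5°; rail sizes check at 193 x 135 mm. The handle's middle is about (0.523, 0.342), and its length comes out at 104 mm against 106. Next I move to staging behind the lip, closing the fingers and turning -30.8° on the way.

play_rows(
  targets=[
    [[1,0.01,0.02,0.03,0],[1,0.025,0.05,0.05,0],[1,0.04,0.085,0.07,0],[1,0.055,0.12,0.085,0],[1,0.07,0.155,0.09,0]],
  ],
)

```text
time_s: 0.57
tcp_pos: [0.2464, -0.4443, 0.3028]
ee_rot: [[-0.96, -0.28, 0.002], [-0.28, 0.96, -0.003], [-0.001, -0.004, -1.0]]
wrist_force: [1.3, -0.2, 0.6]
gripper_width: 0.703
```

play_rows(
  targets=[
    [[1,0.02,0.035,0,-0.1],[1,0.04,0.07,0,-0.2],[1,0.06,0.105,0,-0.3],[1,0.075,0.14,0,-0.4],[1,0.09,0.175,0,-0.5]],
  ],
)

```text
time_s: 0.98
tcp_pos: [0.3335, -0.2743, 0.3004]
ee_rot: [[-0.979, 0.202, 0.0], [0.202, 0.979, 0.0], [-0.0, 0.0, -1.0]]
wrist_force: [1.2, -0.4, 0.7]
gripper_width: 0.331
```

play_rows(
  targets=[
    [[1,0.015,0.035,0,-0.03],[1,0.03,0.07,0,-0.038],[1,0.045,0.105,0,-0.038],[1,0.06,0.14,0,-0.038],[1,0.07,0.18,0,-0.038]],
  ],
)

```text
time_s: 1.4
tcp_pos: [0.4037, -0.0945, 0.3004]
ee_rot: [[-0.972, 0.235, 0.0], [0.235, 0.972, -0.0], [-0.0, -0.0, -1.0]]
wrist_force: [2.2, -0.8, -1.2]
gripper_width: 0.022
```

play_rows(
  targets=[
    [[1,0.004,0.04,0,0],[1,0.008,0.08,0,0],[1,0.012,0.12,0,0],[1,0.016,0.16,0,0],[1,0.018,0.2,0,0]],
  ],
)

```text
time_s: 1.82
tcp_pos: [0.4208, 0.1058, 0.3005]
ee_rot: [[-0.972, 0.234, 0.0], [0.234, 0.972, 0.0], [-0.0, 0.0, -1.0]]
wrist_force: [0.1, -0.0, 0.4]
gripper_width: 0.006
```

play_rows(
  targets=[
    [[1,0.003,0.03,0,-0.017],[1,0.005,0.06,0,-0.017],[1,0.007,0.085,0,-0.017],[1,0.007,0.089,0,-0.017],[1,0.007,0.089,0,-0.017]],
  ],
)

```text
time_s: 2.23
tcp_pos: [0.4279, 0.194, 0.2998]
ee_rot: [[-0.968, 0.249, -0.001], [0.249, 0.968, -0.001], [0.001, -0.001, -1.0]]
wrist_force: [1.0, -0.4, 0.8]
gripper_width: 0.006
```

```bash
python3 - <<'E'
from h import *
import json
c=get_calibration("wrist");im=capture("wrist")
json.dump({k:np.array(c[k]).tolist() for k in("camera_matrix","T")},open("w1.json","w"))
print(np.round(c["T"],3).tolist(),sense()["tcp_pos"])
cv2.imwrite("pics/w1.png",cv2.resize(im,(800,600),interpolation=cv2.INTER_CUBIC))
E
```

```text
[[0.249, -0.927, -0.279, 0.352], [0.968, 0.238, 0.074, 0.213], [-0.002, -0.288, 0.957, 0.474], [0.0, 0.0, 0.0, 1.0]] [0.4278526  0.19294205 0.29998694]
```

View pics/w1.png

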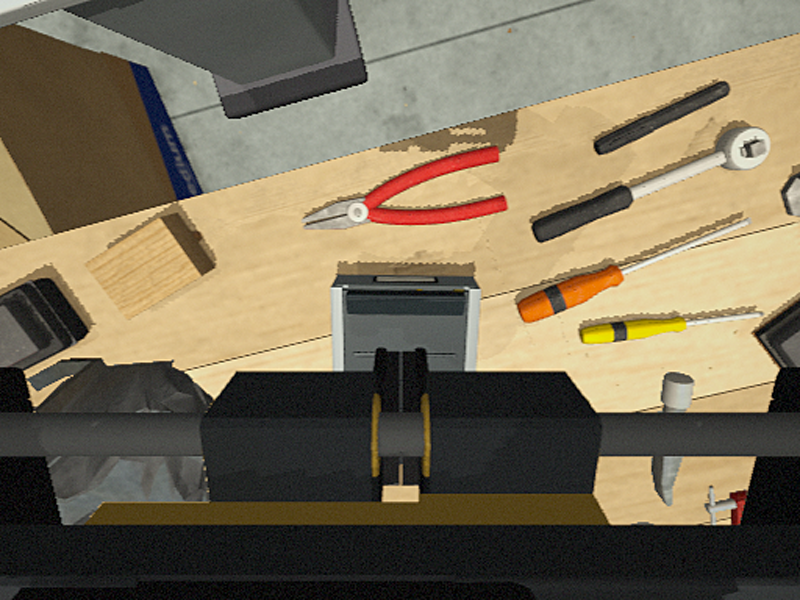

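The wrist view is sharp. The near wall of the organiser is at about (338..478, 276), the lip band at rows 290–315, and the orange handle runs from (520,308) to (620,272). I'll enlarge the organiser and handle.

```bash
python3 - <<'E'
from h import *
im=cv2.imread("pics/w1.png")
cv2.imwrite("pics/w1c.png",cv2.resize(im[245:395,320:640],(800,375),interpolation=cv2.INTER_CUBIC))
E
```

```text
(no output)
```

View pics/w1c.png

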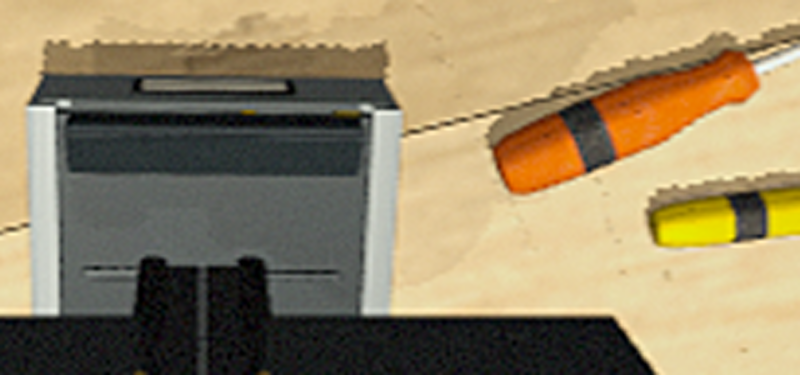

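```bash
python3 - <<'E'
from h import *
import json
c=json.load(open("w1.json"))
f=lambda L:[((u/2.5+320+.5)*.64-.5,(v/2.5+245+.5)*.64-.5) for u,v in L]
P=world("wrist",f([(28,107),(400,110)]),.047,c);print("rail near",P,P.mean(0),np.degrees(np.arctan2(*(P[0]-P[1])[[1,0]])))
L=world("wrist",f([(70,122),(358,127)]),.0575,c);print("lip",L,L.mean(0))
a=np.radians(-14.5);u=np.array([np.cos(a),np.sin(a)])
m=P.mean(0)[:2];print("centre",m+.097*u,"q",(L.mean(0)[:2]-m)@u-.002)
H=world("wrist",f([(503,170),(755,74)]),.0135,c);print("handle",H,H.mean(0),np.linalg.norm(H[1]-H[0]))
E
```

```text
rail near [[0.4523 0.1199 0.047 ]
 [0.4877 0.253  0.047 ]] [0.47    0.18645 0.047  ] -104.89390065418897
lip [[0.4591 0.1353 0.0575]
 [0.4869 0.2359 0.0575]] [0.473  0.1856 0.0575]
centre [0.56391032 0.16216314] q 0.0011172659245806053
handle [[0.5335 0.2914 0.0135]
 [0.5188 0.395  0.0135]] [0.52615 0.3432  0.0135 ] 0.1046377083082385
```

Both measurements agree within 4 mm: centre (0.562, 0.162), yaw -14.7°, and the lip face at (0.473, 0.186), so the lid is about 1 mm open. I'll descend behind the lip with the tips at z of about 0.049.

play_rows(
  targets=[
    [[1,0,0,-0.035,0],[1,0,0,-0.075,0],[1,0,0,-0.115,0],[1,0,0,-0.155,0],[1,0,0,-0.185,0]],
  ],
)

```text
time_s: 2.7
tcp_pos: [0.4268, 0.1904, 0.1131]
ee_rot: [[-0.967, 0.254, -0.002], [0.254, 0.967, -0.001], [0.002, -0.002, -1.0]]
wrist_force: [0.1, 0.2, -0.7]
gripper_width: 0.004
```

play_rows(
  targets=[
    [[1,0,0,-0.025,0],[1,0,0,-0.04,0],[1,0,0,-0.048,0],[1,0,0,-0.05,0],[1,0,0,-0.05,0]],
  ],
)

```text
time_s: 3.12
tcp_pos: [0.4285, 0.1923, 0.0658]
ee_rot: [[-0.968, 0.252, 0.0], [0.252, 0.968, -0.0], [-0.0, 0.0, -1.0]]
wrist_force: [-0.1, 0.4, 0.0]
gripper_width: 0.005
```

play_rows(
  targets=[
    [[1,0.0097,-0.0025,0,0],[1,0.0193,-0.0051,0,0],[1,0.0271,-0.0071,0,0],[1,0.0329,-0.0086,0,0],[1,0.0387,-0.0102,0,0]],
  ],
)

```text
time_s: 3.53
tcp_pos: [0.4681, 0.1825, 0.0659]
ee_rot: [[-0.968, 0.252, 0.001], [0.252, 0.968, 0.001], [-0.001, 0.001, -1.0]]
wrist_force: [0.4, -0.3, -0.3]
gripper_width: 0.006
```

play_rows(
  targets=[
    [[1,0.0097,-0.0025,0,0],[1,0.0193,-0.0051,0,0],[1,0.029,-0.0076,0,0],[1,0.0387,-0.0102,0,0],[1,0.0484,-0.0127,0,0]],
  ],
)

```text
time_s: 3.95
tcp_pos: [0.5163, 0.1696, 0.0653]
ee_rot: [[-0.968, 0.251, -0.0], [0.251, 0.968, -0.0], [0.0, -0.0, -1.0]]
wrist_force: [-0.3, -0.4, 0.3]
gripper_width: 0.005
```

The wrist shows no clear push force, so I'll check by picture whether the lid is moving.

```bash
python3 - <<'E'
from h import *
im=capture("wrist")
cv2.imwrite("pics/w2.png",cv2.resize(im[120:330,140:420],(800,600),interpolation=cv2.INTER_CUBIC))
print(sense()["wrist_force"])
E
```

```text
[ 2.822703   0.0297194 -0.1148931]
```

View pics/w2.png

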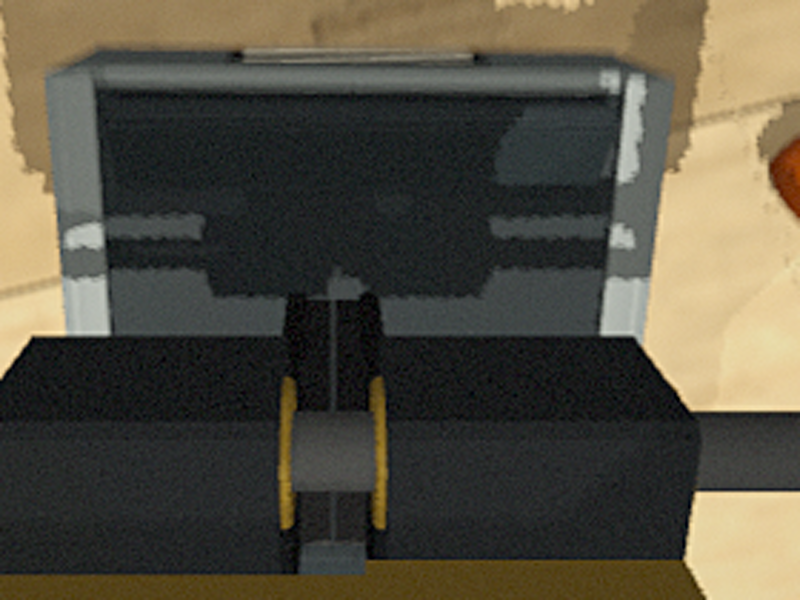

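The picture is in the gripper's shadow. The area beyond the near wall (row 95) looks uniformly dark, so I can't tell lid from interior. I'll stretch the contrast.

```bash
python3 - <<'E'
from h import *
im=np.mean([capture("wrist") for _ in range(4)],0)[135:245,150:385]
a=cv2.resize(np.clip(255*(im/255*1.6)**.6,0,255).astype(np.uint8),(800,375),interpolation=cv2.INTER_CUBIC)
cv2.imwrite("pics/w3.png",a)
E
```

```text
(no output)
```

View pics/w3.png

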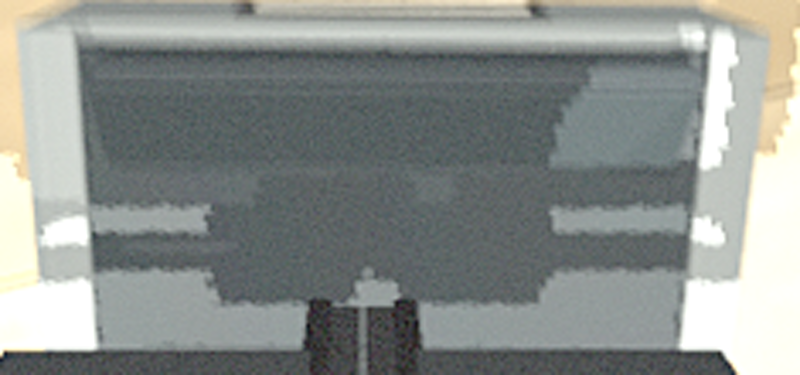

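```bash
python3 - <<'E'
from h import *
c=get_calibration("wrist");K=np.array(c["camera_matrix"]);T=np.array(c["T"])
a=np.radians(-14.7);u=np.array([np.cos(a),np.sin(a),0]);v=np.array([-u[1],u[0],0]);C=np.array([.562,.162,0])
def pr(p):
    q=T[:3,:3].T@(np.array(p)-T[:3,3]);q=K@[q[0],-q[1],-q[2]];p=q[:2]/q[2]; return np.round((p-[150,135])*[800/235,375/110])
z=np.array([0,0,1])
for n,x,y,h in[("near end rail",-.097,.07,.047),("wall top near",-.097,0,.04),("wall top in",-.094,0,.04),("lip top q0",-.095,.055,.0575),("lip top q5",-.090,.055,.0575),("lip top q45",-.05,.055,.0575),("lip foot q0",-.095,.055,.0435),("lid at -.07 ",-.07,.055,.0435),("floor -.09",-.09,0,.003),("partition -.033",-.033,0.02,.04)]:
    print(n,pr(C+x*u+y*v+h*z))
s=sense();t=s["tcp_pos"];R=np.array(s["ee_rot"]);print(s["time_s"],t,s["wrist_force"])
for d in(0,.01,.017):
    for x in (-.0095,.0095): print("tip",d,x,pr(t+R@[x,.01,d]))
E
```

```text
near end rail [773.  34.]
wall top near [392.  28.]
wall top in [391.  44.]
lip top q0 [708.  54.]
lip top q5 [705.  83.]
lip top q45 [685. 293.]
lip foot q0 [685.  42.]
lid at -.07  [673. 170.]
floor -.09 [387.  35.]
partition -.033 [484. 336.]
4.2 [0.51496066 0.16971135 0.06524573] [0.3705658  0.33933022 0.57165669]
tip 0 -0.0095 [422. 370.]
tip 0 0.0095 [424. 273.]
tip 0.01 -0.0095 [419. 346.]
tip 0.01 0.0095 [421. 253.]
tip 0.017 -0.0095 [417. 331.]
tip 0.017 0.0095 [419. 241.]
```

The projection puts the shut lip's top at row 54–83, which matches the visible slope, while a 45 mm opening would put it at 293. That conflicts with the tips being at z = 0.048, so I'll check from the side with the scene camera.

```bash
python3 - <<'E'
from h import *
c=get_calibration("scene");K=np.array(c["camera_matrix"]);T=np.array(c["T"])
q=T[:3,:3].T@(np.array(sense()["tcp_pos"])-T[:3,3]);q=K@[q[0],-q[1],-q[2]];p=q[:2]/q[2];print(p)
x,y=(int(v) for v in p);x0,y0=max(0,min(x-80,352)),max(0,min(y-60,264));print(x0,y0)
cv2.imwrite("pics/s1.png",cv2.resize(capture("scene")[y0:y0+120,x0:x0+160],(800,600),interpolation=cv2.INTER_CUBIC))
E
```

```text
[261.15198253 218.22466957]
181 158
```

View pics/s1.png

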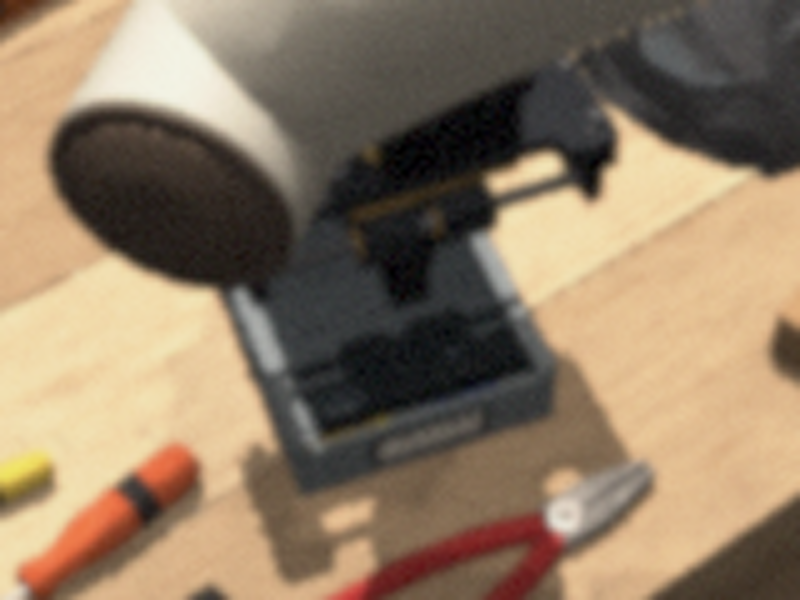

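The scene view settles it. The lid is still shut, with a slit showing yellow at the near wall, and the shut fingertips end near the TCP itself. They passed over the lip, so the 17 mm offset doesn't hold with the jaws shut. I'll find the true tip height by gently touching the flat of the lid below.

play_rows(
  targets=[
    [[1,0,0,-0.001,0],[1,0,0,-0.002,0],[1,0,0,-0.003,0],[1,0,0,-0.004,0],[1,0,0,-0.004,0]],
  ],
)

```text
time_s: 4.67
tcp_pos: [0.515, 0.17, 0.0613]
ee_rot: [[-0.968, 0.251, -0.0], [0.251, 0.968, -0.0], [0.0, -0.0, -1.0]]
wrist_force: [0.7, -0.5, -0.3]
gripper_width: 0.007
```

play_rows(
  targets=[
    [[1,0,0,-0.001,0],[1,0,0,-0.002,0],[1,0,0,-0.003,0],[1,0,0,-0.003,0],[1,0,0,-0.003,0]],
  ],
)

```text
time_s: 5.08
tcp_pos: [0.5153, 0.1699, 0.0584]
ee_rot: [[-0.968, 0.251, -0.0], [0.251, 0.968, -0.0], [0.0, -0.0, -1.0]]
wrist_force: [0.6, -1.2, 0.1]
gripper_width: 0.005
```

play_rows(
  targets=[
    [[1,0,0,-0.001,0],[1,0,0,-0.002,0],[1,0,0,-0.003,0],[1,0,0,-0.003,0],[1,0,0,-0.003,0]],
  ],
)

```text
time_s: 5.5
tcp_pos: [0.5152, 0.1699, 0.0554]
ee_rot: [[-0.968, 0.251, -0.0], [0.251, 0.968, -0.0], [0.0, -0.0, -1.0]]
wrist_force: [-1.3, -0.3, -0.3]
gripper_width: 0.005
```

play_rows(
  targets=[
    [[1,0,0,-0.001,0],[1,0,0,-0.002,0],[1,0,0,-0.002,0]],
  ],
)

```text
time_s: 5.75
tcp_pos: [0.5151, 0.1699, 0.0532]
ee_rot: [[-0.968, 0.251, -0.0], [0.251, 0.968, -0.0], [0.0, -0.0, -1.0]]
wrist_force: [0.3, -0.1, -0.3]
gripper_width: 0.003
```

play_rows(
  targets=[
    [[1,0,0,-0.001,0],[1,0,0,-0.002,0],[1,0,0,-0.002,0]],
  ],
)

```text
time_s: 6.0
tcp_pos: [0.5151, 0.1698, 0.0512]
ee_rot: [[-0.968, 0.251, -0.0], [0.251, 0.968, -0.0], [0.0, -0.0, -1.0]]
wrist_force: [-0.6, 0.5, -0.3]
gripper_width: 0.005
```

play_rows(
  targets=[
    [[1,0,0,-0.001,0],[1,0,0,-0.002,0],[1,0,0,-0.002,0]],
  ],
)

```text
time_s: 6.25
tcp_pos: [0.5152, 0.1699, 0.0492]
ee_rot: [[-0.968, 0.251, -0.0], [0.251, 0.968, -0.0], [0.0, -0.0, -1.0]]
wrist_force: [0.2, -0.0, -0.0]
gripper_width: 0.003
```

play_rows(
  targets=[
    [[1,0,0,-0.001,0],[1,0,0,-0.002,0],[1,0,0,-0.002,0]],
  ],
)

```text
time_s: 6.5
tcp_pos: [0.5152, 0.1699, 0.0472]
ee_rot: [[-0.968, 0.251, -0.0], [0.251, 0.968, -0.0], [0.0, -0.0, -1.0]]
wrist_force: [0.1, 0.8, 0.3]
gripper_width: 0.008
```

There's still no contact with the TCP at 0.047. I'll look again, with scene and wrist side by side in one picture.

```bash
python3 - <<'E'
from h import *
for n in("scene","wrist"):
    c=get_calibration(n);K=np.array(c["camera_matrix"]);T=np.array(c["T"]);s=sense()
    for d in(-.017,0,.017):
        q=T[:3,:3].T@(np.array(s["tcp_pos"])-[0,0,d]-T[:3,3]);q=K@[q[0],-q[1],-q[2]];p=q[:2]/q[2]
        o=[221,178] if n=="scene" else [190,160]; print(n,d,(p-o)*[5,5])
a=cv2.resize(capture("scene")[178:278,221:301],(400,500),interpolation=cv2.INTER_CUBIC)
b=capture("wrist")[140:280,200:312] 
b=cv2.resize(capture("wrist")[160:260,190:270],(400,500),interpolation=cv2.INTER_CUBIC)
cv2.imwrite("pics/c2.png",np.clip(255*(np.hstack([a,b])/255*1.5)**.6,0,255).astype(np.uint8))
E
```

```text
scene -0.017 [200.30074802 202.21157166]
scene 0 [200.66853947 222.39090359]
scene 0.017 [201.02684782 242.04993368]
wrist -0.017 [340.85112738 409.71695788]
wrist 0 [340.07431135 347.3301081 ]
wrist 0.017 [339.42056571 294.82716092]
```

View pics/c2.png

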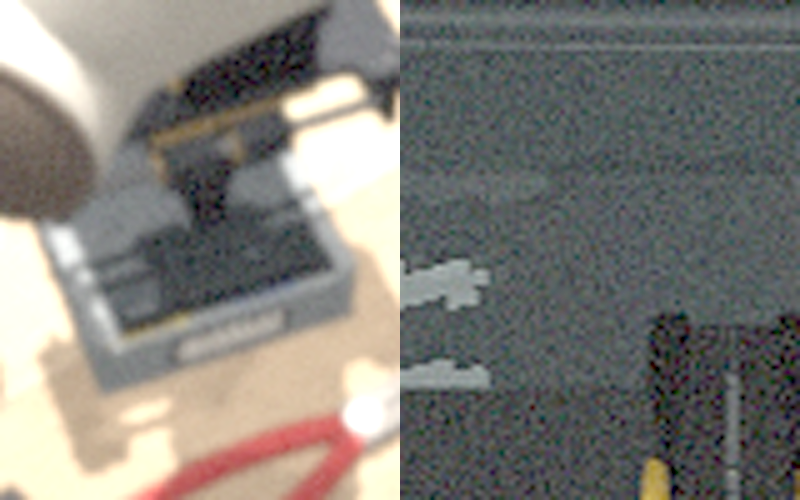

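In both views the tips end roughly at the TCP (the scene tip at (208,225), where the TCP projects to (201,222)). I'll continue the touch.

play_rows(
  targets=[
    [[1,0,0,-0.001,0],[1,0,0,-0.002,0],[1,0,0,-0.002,0]],
  ],
)

```text
time_s: 6.9
tcp_pos: [0.5151, 0.1699, 0.0452]
ee_rot: [[-0.968, 0.251, -0.0], [0.251, 0.968, -0.0], [0.0, -0.0, -1.0]]
wrist_force: [-0.5, -1.0, 0.2]
gripper_width: 0.006
```

play_rows(
  targets=[
    [[1,0,0,-0.001,0],[1,0,0,-0.0015,0],[1,0,0,-0.0015,0]],
  ],
)

```text
time_s: 7.15
tcp_pos: [0.5152, 0.1699, 0.0438]
ee_rot: [[-0.968, 0.251, -0.0], [0.251, 0.968, -0.0], [0.0, -0.0, -1.0]]
wrist_force: [-0.4, 0.3, 1.1]
gripper_width: 0.007
```

play_rows(
  targets=[
    [[1,0,0,-0.001,0],[1,0,0,-0.0015,0],[1,0,0,-0.0015,0]],
  ],
)

```text
time_s: 7.4
tcp_pos: [0.5152, 0.1699, 0.0423]
ee_rot: [[-0.968, 0.251, -0.0], [0.251, 0.968, -0.0], [0.0, -0.0, -1.0]]
wrist_force: [0.0, 0.3, -0.5]
gripper_width: 0.007
```

play_rows(
  targets=[
    [[1,0,0,-0.001,0],[1,0,0,-0.0015,0],[1,0,0,-0.0015,0]],
  ],
)

```text
time_s: 7.65
tcp_pos: [0.5152, 0.1699, 0.0408]
ee_rot: [[-0.968, 0.251, -0.0], [0.251, 0.968, -0.0], [0.0, -0.0, -1.0]]
wrist_force: [1.0, -0.2, 0.5]
gripper_width: 0.004
```

play_rows(
  targets=[
    [[1,0,0,-0.001,0],[1,0,0,-0.002,0],[1,0,0,-0.003,0],[1,0,0,-0.003,0]],
  ],
)

```text
time_s: 7.98
tcp_pos: [0.5152, 0.1699, 0.0377]
ee_rot: [[-0.968, 0.251, -0.0], [0.251, 0.968, -0.0], [0.0, -0.0, -1.0]]
wrist_force: [-0.1, -1.1, -0.3]
gripper_width: 0.006
```

play_rows(
  targets=[
    [[1,0,0,-0.001,0],[1,0,0,-0.002,0],[1,0,0,-0.002,0]],
  ],
)

```text
time_s: 8.23
tcp_pos: [0.5152, 0.1698, 0.0357]
ee_rot: [[-0.968, 0.251, -0.0], [0.251, 0.968, -0.0], [0.0, -0.0, -1.0]]
wrist_force: [-0.9, -0.4, -0.6]
gripper_width: 0.005
```

play_rows(
  targets=[
    [[1,0,0,-0.001,0],[1,0,0,-0.0015,0],[1,0,0,-0.0015,0]],
  ],
)

```text
time_s: 8.48
tcp_pos: [0.5152, 0.1699, 0.0343]
ee_rot: [[-0.968, 0.251, -0.0], [0.251, 0.968, -0.0], [0.0, -0.0, -1.0]]
wrist_force: [-0.2, 0.6, 0.0]
gripper_width: 0.004
```

play_rows(
  targets=[
    [[1,0,0,-0.001,0],[1,0,0,-0.0015,0],[1,0,0,-0.0015,0]],
  ],
)

```text
time_s: 8.73
tcp_pos: [0.5152, 0.1699, 0.0328]
ee_rot: [[-0.968, 0.251, -0.0], [0.251, 0.968, -0.0], [0.0, -0.0, -1.0]]
wrist_force: [0.4, -0.5, 0.1]
gripper_width: 0.009
```

play_rows(
  targets=[
    [[1,0,0,-0.001,0],[1,0,0,-0.0015,0],[1,0,0,-0.0015,0]],
  ],
)

```text
time_s: 8.98
tcp_pos: [0.5154, 0.17, 0.0318]
ee_rot: [[-0.968, 0.251, 0.0], [0.251, 0.968, 0.0], [-0.0, 0.0, -1.0]]
wrist_force: [-1.1, -0.5, 2.8]
gripper_width: 0.002
```

play_rows(
  targets=[
    [[1,0,0,-0.001,0],[1,0,0,-0.0015,0],[1,0,0,-0.0015,0]],
  ],
)

```text
time_s: 9.23
tcp_pos: [0.516, 0.1699, 0.0317]
ee_rot: [[-0.968, 0.25, 0.002], [0.25, 0.968, -0.0], [-0.002, 0.0, -1.0]]
wrist_force: [-2.1, -1.6, 10.8]
gripper_width: 0.005
```

Contact came at TCP z of about 0.032, so the shut tips stand 12 mm *behind* the TCP, as the wrist image also suggested. I'll lift, go back behind the lip, and lower to TCP z 0.036 (tips at 0.048).

play_rows(
  targets=[
    [[1,0,0,0.02,0],[1,0,0,0.04,0],[1,-0.02,0.005,0.045,0],[1,-0.05,0.013,0.045,0],[1,-0.085,0.022,0.045,0]],
  ],
)

```text
time_s: 9.65
tcp_pos: [0.4307, 0.1924, 0.0752]
ee_rot: [[-0.967, 0.254, 0.002], [0.254, 0.967, 0.002], [-0.001, 0.002, -1.0]]
wrist_force: [0.3, 1.0, 0.6]
gripper_width: 0.007
```

play_rows(
  targets=[
    [[1,0,0,0,0],[1,0,0,-0.015,0],[1,0,0,-0.03,0],[1,0,0,-0.0385,0],[1,0,0,-0.0385,0]],
  ],
)

```text
time_s: 10.07
tcp_pos: [0.4293, 0.191, 0.0348]
ee_rot: [[-0.968, 0.252, -0.003], [0.252, 0.968, -0.003], [0.002, -0.003, -1.0]]
wrist_force: [-0.4, -0.8, 0.1]
gripper_width: 0.005
```

play_rows(
  targets=[
    [[1,0.0097,-0.0025,0,0],[1,0.0193,-0.0051,0,0],[1,0.029,-0.0076,0,0],[1,0.0387,-0.0102,0,0],[1,0.0484,-0.0127,0,0]],
  ],
)

```text
time_s: 10.48
tcp_pos: [0.4801, 0.1791, 0.0369]
ee_rot: [[-0.968, 0.252, 0.001], [0.252, 0.968, 0.001], [-0.0, 0.001, -1.0]]
wrist_force: [-2.3, 1.9, 0.4]
gripper_width: 0.006
```

The push force is about 3 N, so the lip is engaged. I continue.

play_rows(
  targets=[
    [[1,0.0116,-0.003,0,0],[1,0.0232,-0.0061,0,0],[1,0.0348,-0.0091,0,0],[1,0.0464,-0.0122,0,0],[1,0.058,-0.0152,0,0]],
  ],
)

```text
time_s: 10.9
tcp_pos: [0.5376, 0.1632, 0.0364]
ee_rot: [[-0.968, 0.252, -0.001], [0.252, 0.968, -0.001], [0.001, -0.001, -1.0]]
wrist_force: [-2.3, 0.7, 2.0]
gripper_width: 0.003
```

play_rows(
  targets=[
    [[1,0.0116,-0.003,0,0],[1,0.0232,-0.0061,0,0],[1,0.0348,-0.0091,0,0],[1,0.0464,-0.0122,0,0],[1,0.058,-0.0152,0,0]],
  ],
)

```text
time_s: 11.32
tcp_pos: [0.5952, 0.1477, 0.0362]
ee_rot: [[-0.968, 0.252, -0.002], [0.252, 0.968, -0.001], [0.001, -0.001, -1.0]]
wrist_force: [-1.3, -0.1, 1.1]
gripper_width: 0.004
```

play_rows(
  targets=[
    [[1,0.0058,-0.0015,0,0],[1,0.0116,-0.003,0,0],[1,0.0174,-0.0046,0,0],[1,0.0222,-0.0058,0,0],[1,0.0251,-0.0066,0,0]],
  ],
)

```text
time_s: 11.73
tcp_pos: [0.6197, 0.1417, 0.036]
ee_rot: [[-0.968, 0.252, -0.001], [0.252, 0.968, -0.001], [0.001, -0.001, -1.0]]
wrist_force: [-1.5, -1.3, 0.6]
gripper_width: 0.004
```

play_rows(
  targets=[
    [[1,0.0019,-0.0005,0,0],[1,0.0039,-0.001,0,0],[1,0.0058,-0.0015,0,0],[1,0.0077,-0.002,0,0],[1,0.0077,-0.002,0,0]],
  ],
)

```text
time_s: 12.15
tcp_pos: [0.627, 0.1403, 0.0363]
ee_rot: [[-0.968, 0.251, -0.001], [0.251, 0.968, -0.0], [0.001, -0.0, -1.0]]
wrist_force: [-3.4, 0.7, 0.4]
gripper_width: 0.005
```

play_rows(
  targets=[
    [[1,0.0019,-0.0005,0,0],[1,0.0039,-0.001,0,0],[1,0.0039,-0.001,0,0]],
  ],
)

```text
time_s: 12.4
tcp_pos: [0.6271, 0.1401, 0.0361]
ee_rot: [[-0.968, 0.252, -0.009], [0.252, 0.968, -0.0], [0.008, -0.002, -1.0]]
wrist_force: [-13.5, 5.1, 5.0]
gripper_width: 0.001
```

Force has risen to 14 N with no further travel, and u = 0.0685 against an expected 0.0705 at the stop, so the lid is fully open. I back off, lift and look.

play_rows(
  targets=[
    [[1,-0.01,0.003,0,0],[1,-0.02,0.005,0.01,0],[1,-0.03,0.008,0.045,0],[1,-0.05,0.013,0.08,0],[1,-0.075,0.02,0.11,0]],
  ],
)

```text
time_s: 12.82
tcp_pos: [0.5581, 0.1598, 0.1497]
ee_rot: [[-0.968, 0.251, 0.006], [0.251, 0.968, 0.001], [-0.005, 0.003, -1.0]]
wrist_force: [0.1, 0.6, 1.2]
gripper_width: 0.005
```

play_rows(
  targets=[
    [[1,-0.035,0.009,0.02,0],[1,-0.07,0.018,0.04,0],[1,-0.105,0.027,0.06,0],[1,-0.14,0.036,0.08,0],[1,-0.17,0.044,0.1,0]],
  ],
)

```text
time_s: 13.23
tcp_pos: [0.3851, 0.2036, 0.2489]
ee_rot: [[-0.968, 0.251, 0.004], [0.251, 0.968, 0.003], [-0.003, 0.004, -1.0]]
wrist_force: [-0.3, 1.5, -0.7]
gripper_width: 0.009
```

play_rows(
  targets=[
    [[1,-0.005,0.001,0.03,0],[1,-0.012,0.003,0.05,0],[1,-0.012,0.003,0.055,0],[1,-0.012,0.003,0.055,0]],
  ],
)

```text
time_s: 13.57
tcp_pos: [0.3751, 0.2072, 0.3044]
ee_rot: [[-0.968, 0.25, 0.006], [0.25, 0.968, 0.006], [-0.004, 0.007, -1.0]]
wrist_force: [-0.3, 0.3, 0.3]
gripper_width: 0.007
```

```bash
python3 - <<'E'
from h import *
import json
c=get_calibration("wrist");w=capture("wrist");t=capture("top")
json.dump({k:np.array(c[k]).tolist() for k in("camera_matrix","T")},open("w2.json","w"))
print(sense()["tcp_pos"],sense()["time_s"])
a=cv2.resize(t[135:245,190:300],(400,400),interpolation=cv2.INTER_CUBIC)
b=cv2.resize(w[130:330,156:356],(400,400),interpolation=cv2.INTER_CUBIC)
cv2.imwrite("pics/c3.png",np.hstack([a,b]))
E
```

```text
[0.37432018 0.20609774 0.30113034] 13.6667
```

View pics/c3.png

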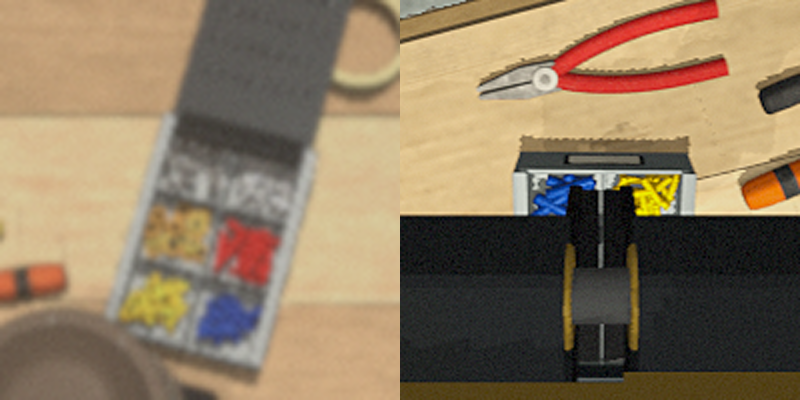

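The top crop shows the lid open, with the red plugs in the middle row on the right, centred at crop (247,250). Washers are left of them, blue and yellow are nearer, and the screws and nuts are at the far end. I'll check that position against the model.

```bash
python3 - <<'E'
from h import *
f=lambda L:[((u+.5)*.275+190-.5,(v+.5)*.275+135-.5) for u,v in L]
print("heaps top: red,wash,yel,blue",world("top",f([(246,250),(176,234),(156,303),(229,318)]),.02))
R=world("top",f([(168,115),(313,150),(253,378),(108,335)]),.047);print(R,R.mean(0))
a=np.radians(-14.7);u=np.array([np.cos(a),np.sin(a)]);v=np.array([-u[1],u[0]]);C=np.array([.562,.162])
print("model red",C-.0335*v, "blue",C-.062*u-.0335*v)
L=world("top",f([(178,118),(303,152)]),.0575);print("lip top",L,(L.mean(0)[:2]-C)@u)
E
```

```text
heaps top: red,wash,yel,blue [[0.5542 0.1319 0.02  ]
 [0.5683 0.1935 0.02  ]
 [0.5072 0.21   0.02  ]
 [0.4943 0.1465 0.02  ]]
[[0.6691 0.2007 0.047 ]
 [0.6379 0.074  0.047 ]
 [0.4405 0.126  0.047 ]
 [0.4761 0.2484 0.047 ]] [0.5559   0.162275 0.047   ]
model red [0.55349911 0.12959653] blue [0.49352851 0.14532952]
lip top [[0.6634 0.1914 0.0575]
 [0.6334 0.0832 0.0575]] 0.0898397550710804
```

The red heap's measured centre (0.554, 0.132) and the model (0.5535, 0.1296) agree within 2.5 mm. I'm going over it.

play_rows(
  targets=[
    [[1,0.036,-0.015,-0.01,0],[1,0.072,-0.03,-0.02,0],[1,0.108,-0.045,-0.04,0],[1,0.144,-0.06,-0.06,0],[1,0.175,-0.073,-0.08,0]],
  ],
)

```text
time_s: 14.08
tcp_pos: [0.5497, 0.1321, 0.2198]
ee_rot: [[-0.968, 0.252, -0.002], [0.252, 0.968, -0.001], [0.001, -0.001, -1.0]]
wrist_force: [0.8, 1.5, 0.9]
gripper_width: 0.004
```

play_rows(
  targets=[
    [[1,0.005,-0.002,-0.03,0],[1,0.005,-0.002,-0.065,0],[1,0.005,-0.002,-0.1,0],[1,0.005,-0.002,-0.13,0],[1,0.005,-0.002,-0.14,0]],
  ],
)

```text
time_s: 14.5
tcp_pos: [0.5491, 0.1291, 0.0755]
ee_rot: [[-0.967, 0.254, -0.012], [0.254, 0.967, -0.005], [0.01, -0.008, -1.0]]
wrist_force: [-1.4, 0.1, 0.5]
gripper_width: -0.001
```

Final lowering with a small correction, then dwell for well over 2 s.

play_rows(
  targets=[
    [[1,0,0,-0.012,0],[1,0,0,-0.023,0],[1,0,0,-0.028,0],[1,0,0,-0.028,0],[1,0,0,-0.028,0]],
  ],
)

```text
time_s: 14.92
tcp_pos: [0.5534, 0.1319, 0.0548]
ee_rot: [[-0.968, 0.251, 0.001], [0.251, 0.968, 0.0], [-0.001, 0.0, -1.0]]
wrist_force: [-0.7, -0.2, 0.3]
gripper_width: 0.004
```

play_rows(
  targets=[
    [[1,0,-0.001,0,0],[1,0,-0.001,0,0],[1,0,-0.001,0,0],[1,0,-0.001,0,0],[1,0,-0.001,0,0]],
  ],
)

```text
time_s: 15.33
tcp_pos: [0.5532, 0.1309, 0.0548]
ee_rot: [[-0.968, 0.251, 0.001], [0.251, 0.968, 0.0], [-0.001, 0.001, -1.0]]
wrist_force: [0.1, 0.1, -0.1]
gripper_width: 0.003
```

play_rows(
  targets=[
    [[1,0,0,0,0],[1,0,0,0,0],[1,0,0,0,0],[1,0,0,0,0],[1,0,0,0,0]],
  ],
)

```text
time_s: 15.75
tcp_pos: [0.553, 0.1308, 0.0543]
ee_rot: [[-0.968, 0.251, -0.0], [0.251, 0.968, -0.0], [0.0, -0.0, -1.0]]
wrist_force: [-0.7, 0.5, 0.1]
gripper_width: 0.004
```

```bash
python3 - <<'E'
from h import *
cv2.imwrite("pics/s2.png",cv2.resize(capture("scene")[128:278,161:361],(800,600),interpolation=cv2.INTER_CUBIC))
E
```

```text
(no output)
```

View pics/s2.png

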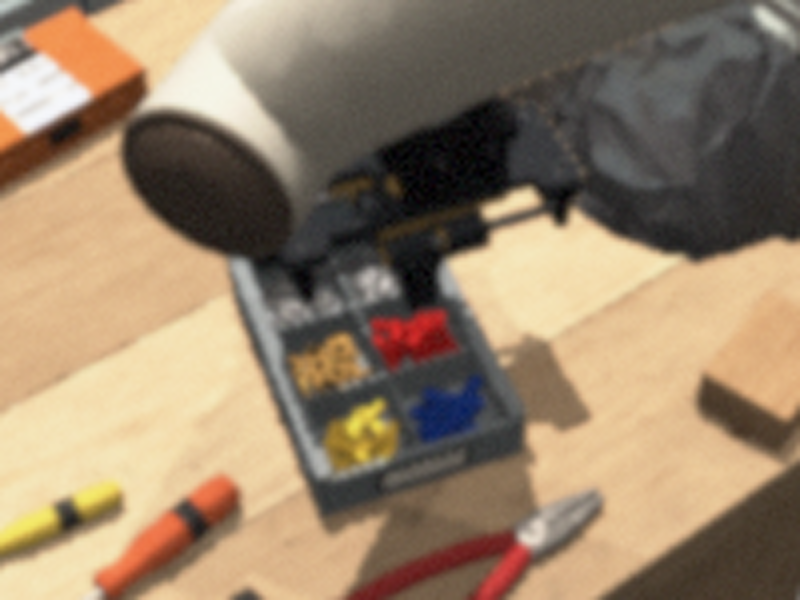

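play_rows(
  targets=[
    [[1,0,0,0,0],[1,0,0,0,0],[1,0,0,0,0],[1,0,0,0,0],[1,0,0,0,0]],
  ],
)

```text
time_s: 16.22
tcp_pos: [0.553, 0.1308, 0.0544]
ee_rot: [[-0.968, 0.251, -0.0], [0.251, 0.968, -0.0], [0.0, -0.0, -1.0]]
wrist_force: [-0.1, -0.1, 1.0]
gripper_width: 0.003
```

play_rows(
  targets=[
    [[1,0,0,0,0],[1,0,0,0,0],[1,0,0,0,0],[1,0,0,0,0],[1,0,0,0,0]],
  ],
)

```text
time_s: 16.63
tcp_pos: [0.553, 0.1308, 0.0544]
ee_rot: [[-0.968, 0.251, -0.0], [0.251, 0.968, -0.0], [0.0, -0.0, -1.0]]
wrist_force: [-0.8, -0.3, -0.6]
gripper_width: 0.002
```

play_rows(
  targets=[
    [[1,0,0,0,0],[1,0,0,0,0],[1,0,0,0,0],[1,0,0,0,0],[1,0,0,0,0]],
  ],
)

```text
time_s: 17.05
tcp_pos: [0.553, 0.1308, 0.0544]
ee_rot: [[-0.968, 0.251, 0.0], [0.251, 0.968, 0.0], [-0.0, 0.0, -1.0]]
wrist_force: [-0.3, -0.2, 0.0]
gripper_width: 0.008
```

play_rows(
  targets=[
    [[1,0,0,0,0],[1,0,0,0,0],[1,0,0,0,0],[1,0,0,0,0],[1,0,0,0,0]],
  ],
)

```text
time_s: 17.47
tcp_pos: [0.553, 0.1308, 0.0544]
ee_rot: [[-0.968, 0.251, 0.0], [0.251, 0.968, 0.0], [-0.0, 0.0, -1.0]]
wrist_force: [-0.3, -0.8, 0.5]
gripper_width: 0.005
```

The scene picture shows the tips at (420,305) over the red compartment at (415,335), with nothing disturbed. To be clearly "just above", I go 7 mm lower (tips about 12 mm over the rails) and stay there for another 2+ s.

play_rows(
  targets=[
    [[1,0,0,-0.003,0],[1,0,0,-0.006,0],[1,0,0,-0.007,0],[1,0,0,-0.007,0],[1,0,0,-0.007,0]],
  ],
)

```text
time_s: 17.88
tcp_pos: [0.5529, 0.1308, 0.0471]
ee_rot: [[-0.968, 0.251, -0.0], [0.251, 0.968, -0.0], [0.0, -0.0, -1.0]]
wrist_force: [-0.2, 0.4, -0.3]
gripper_width: 0.005
```

play_rows(
  targets=[
    [[1,0,0,0,0],[1,0,0,0,0],[1,0,0,0,0],[1,0,0,0,0],[1,0,0,0,0]],
  ],
)

```text
time_s: 18.3
tcp_pos: [0.553, 0.1308, 0.0474]
ee_rot: [[-0.968, 0.251, 0.0], [0.251, 0.968, 0.0], [-0.0, 0.0, -1.0]]
wrist_force: [-0.1, 0.9, -0.5]
gripper_width: 0.004
```

play_rows(
  targets=[
    [[1,0,0,0,0],[1,0,0,0,0],[1,0,0,0,0],[1,0,0,0,0],[1,0,0,0,0]],
  ],
)

```text
time_s: 18.72
tcp_pos: [0.553, 0.1308, 0.0474]
ee_rot: [[-0.968, 0.251, -0.0], [0.251, 0.968, 0.0], [0.0, 0.0, -1.0]]
wrist_force: [0.3, 0.6, -0.3]
gripper_width: 0.003
```

play_rows(
  targets=[
    [[1,0,0,0,0],[1,0,0,0,0],[1,0,0,0,0],[1,0,0,0,0],[1,0,0,0,0]],
  ],
)

```text
time_s: 19.13
tcp_pos: [0.553, 0.1308, 0.0474]
ee_rot: [[-0.968, 0.251, -0.0], [0.251, 0.968, 0.0], [0.0, 0.0, -1.0]]
wrist_force: [0.5, -0.3, -0.8]
gripper_width: 0.007
```

play_rows(
  targets=[
    [[1,0,0,0,0],[1,0,0,0,0],[1,0,0,0,0],[1,0,0,0,0],[1,0,0,0,0]],
  ],
)

```text
time_s: 19.55
tcp_pos: [0.553, 0.1308, 0.0474]
ee_rot: [[-0.968, 0.251, 0.0], [0.251, 0.968, 0.0], [-0.0, 0.0, -1.0]]
wrist_force: [-0.8, 0.1, 0.0]
gripper_width: 0.003
```

play_rows(
  targets=[
    [[1,0,0,0,0],[1,0,0,0,0],[1,0,0,0,0],[1,0,0,0,0],[1,0,0,0,0]],
  ],
)

```text
time_s: 19.97
tcp_pos: [0.553, 0.1308, 0.0474]
ee_rot: [[-0.968, 0.251, 0.0], [0.251, 0.968, 0.0], [-0.0, 0.0, -1.0]]
wrist_force: [-0.1, -0.8, 0.1]
gripper_width: 0.007
```

Now over to the orange handle at (0.525, 0.343).

play_rows(
  targets=[
    [[1,0,0,0.035,0],[1,0,0,0.075,0],[1,-0.002,0.02,0.105,0],[1,-0.006,0.055,0.11,0],[1,-0.01,0.095,0.11,0]],
  ],
)

```text
time_s: 20.38
tcp_pos: [0.5445, 0.2266, 0.1613]
ee_rot: [[-0.967, 0.254, 0.006], [0.254, 0.967, 0.004], [-0.005, 0.005, -1.0]]
wrist_force: [-0.6, 0.7, -0.8]
gripper_width: 0.008
```

play_rows(
  targets=[
    [[1,-0.005,0.035,0,0],[1,-0.01,0.07,0,0],[1,-0.015,0.1,0,0],[1,-0.018,0.117,0,0],[1,-0.018,0.117,0,0]],
  ],
)

```text
time_s: 20.8
tcp_pos: [0.5243, 0.346, 0.1569]
ee_rot: [[-0.969, 0.248, 0.0], [0.248, 0.969, 0.0], [-0.0, 0.0, -1.0]]
wrist_force: [0.8, -0.4, -0.6]
gripper_width: 0.007
```

play_rows(
  targets=[
    [[1,0,0,-0.03,0],[1,0,0,-0.06,0],[1,0,0,-0.08,0],[1,0,0,-0.09,0],[1,0,0,-0.09,0]],
  ],
)

```text
time_s: 21.22
tcp_pos: [0.5239, 0.3407, 0.0647]
ee_rot: [[-0.968, 0.252, -0.004], [0.252, 0.968, -0.004], [0.003, -0.005, -1.0]]
wrist_force: [0.4, 0.4, -0.1]
gripper_width: 0.003
```

```bash
python3 - <<'E'
from h import *
s=sense();print(s["tcp_pos"])
c=get_calibration("wrist");K=np.array(c["camera_matrix"]);T=np.array(c["T"])
q=T[:3,:3].T@(np.array(s["tcp_pos"])+[0,0,.012]-T[:3,3]);q=K@[q[0],-q[1],-q[2]];print("tip px in crop",((q[:2]/q[2])-[126,110])*400/220)
a=cv2.resize(capture("scene")[158:308,141:291],(400,400),interpolation=cv2.INTER_CUBIC)
b=cv2.resize(capture("wrist")[110:330,126:346],(400,400),interpolation=cv2.INTER_CUBIC)
cv2.imwrite("pics/c4.png",np.hstack([a,b]))
E
```

```text
[0.52387907 0.34068395 0.0647384 ]
tip px in crop [240.03394711 232.63918219]
```

View pics/c4.png

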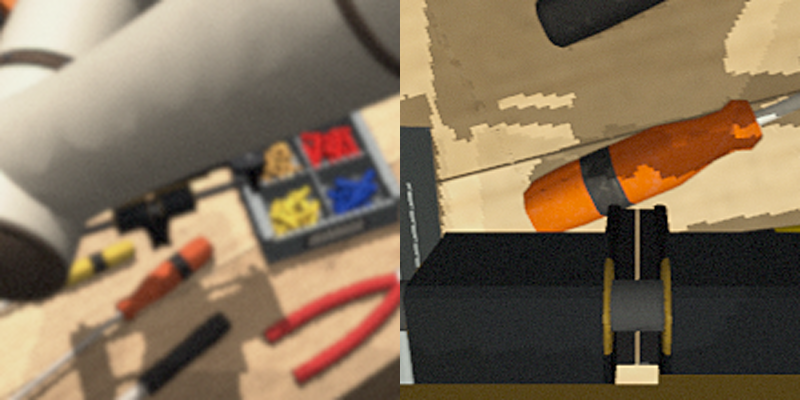

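The wrist half shows the handle running from about (129,212) to (352,125) in crop coordinates, just ahead of the tips. Second measurement of it:

```bash
python3 - <<'E'
from h import *
f=lambda L:[((u+.5)*.55+126-.5,(v+.5)*.55+110-.5) for u,v in L]
H=world("wrist",f([(129,212),(354,125)]),.0135);print(H,H.mean(0),np.linalg.norm(H[1]-H[0]),sense()["tcp_pos"])
E
```

```text
[[0.5347 0.2895 0.0135]
 [0.5206 0.394  0.0135]] [0.52765 0.34175 0.0135 ] 0.10544695348847215 [0.52582052 0.34262722 0.06820053]
```

The handle's middle is at (0.527, 0.342) and the TCP at (0.526, 0.343): aligned. I'll lower until the tips are about 20 mm above the handle's top.

play_rows(
  targets=[
    [[1,0.001,0,-0.01,0],[1,0.001,0,-0.02,0],[1,0.001,0,-0.028,0],[1,0.001,0,-0.032,0],[1,0.001,0,-0.032,0]],
  ],
)

```text
time_s: 21.73
tcp_pos: [0.5253, 0.3421, 0.0339]
ee_rot: [[-0.968, 0.251, -0.002], [0.251, 0.968, -0.002], [0.001, -0.002, -1.0]]
wrist_force: [-0.5, -0.1, -0.1]
gripper_width: 0.006
```

play_rows(
  targets=[
    [[1,0,0,0,0],[1,0,0,0,0],[1,0,0,0,0],[1,0,0,0,0],[1,0,0,0,0]],
  ],
)

```text
time_s: 22.15
tcp_pos: [0.5261, 0.343, 0.0357]
ee_rot: [[-0.968, 0.251, 0.0], [0.251, 0.968, 0.0], [-0.0, 0.001, -1.0]]
wrist_force: [0.9, 0.2, -0.7]
gripper_width: 0.005
```

play_rows(
  targets=[
    [[1,0,0,0,0],[1,0,0,0,0],[1,0,0,0,0],[1,0,0,0,0],[1,0,0,0,0]],
  ],
)

```text
time_s: 22.57
tcp_pos: [0.526, 0.3428, 0.0354]
ee_rot: [[-0.968, 0.251, 0.0], [0.251, 0.968, 0.0], [-0.0, 0.0, -1.0]]
wrist_force: [-0.7, -0.2, -0.7]
gripper_width: 0.006
```

play_rows(
  targets=[
    [[1,0,0,0,0],[1,0,0,0,0],[1,0,0,0,0],[1,0,0,0,0],[1,0,0,0,0]],
  ],
)

```text
time_s: 22.98
tcp_pos: [0.526, 0.3428, 0.0354]
ee_rot: [[-0.968, 0.251, -0.0], [0.251, 0.968, -0.0], [0.0, -0.0, -1.0]]
wrist_force: [-0.2, -0.4, 0.4]
gripper_width: 0.002
```

play_rows(
  targets=[
    [[1,0,0,0,0],[1,0,0,0,0],[1,0,0,0,0],[1,0,0,0,0],[1,0,0,0,0]],
  ],
)

```text
time_s: 23.4
tcp_pos: [0.526, 0.3428, 0.0354]
ee_rot: [[-0.968, 0.251, -0.0], [0.251, 0.968, -0.0], [0.0, -0.0, -1.0]]
wrist_force: [0.9, 0.5, 0.6]
gripper_width: 0.004
```

play_rows(
  targets=[
    [[1,0,0,0,0],[1,0,0,0,0],[1,0,0,0,0],[1,0,0,0,0],[1,0,0,0,0]],
  ],
)

```text
time_s: 23.82
tcp_pos: [0.526, 0.3428, 0.0354]
ee_rot: [[-0.968, 0.251, -0.0], [0.251, 0.968, -0.0], [-0.0, -0.0, -1.0]]
wrist_force: [-0.1, -0.8, -0.9]
gripper_width: 0.003
```

```bash
python3 - <<'E'
from h import *
s=sense();print(s["tcp_pos"],s["wrist_force"],s["time_s"]);a=capture("top")
cv2.imwrite("pics/end.png",cv2.resize(np.hstack([a[130:260,125:315],capture("scene")[158:288,131:321]]),(798,273),interpolation=cv2.INTER_CUBIC))
E
```

```text
[0.52599189 0.34281245 0.03535409] [-0.10741206 -0.77494375 -0.92110005] 23.8167
```

View pics/end.png

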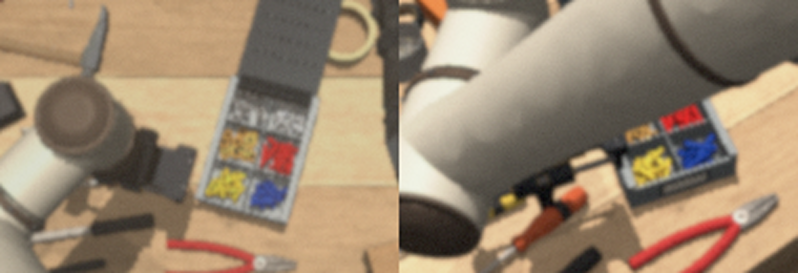

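The lid is still open, the contents are in place, and the tips are over the handle with no contact force. I'm handing in.

```bash
python3 -c "
from station import *
print(finish_job()); s=sense(); print(s['tcp_pos'],s['wrist_force'])"
```

```text
the job is handed in; nothing more can be done
None
the job is handed in; nothing more can be done
```

The job is handed in, at about 24 s on the robot's clock. The lid is fully open, and the arm pointed at the red plugs and then the orange handle, where it finished.

- **Lid:** I pushed it by its lip to the stop. The force rose to about 14 N with no further travel, within 2 mm of the expected end position, and the last picture shows it open.
- **Red wall plugs:** they are in the middle row, right-hand compartment. I pointed straight down from about 19 mm above the rails for 2.5 s, then from about 12 mm for another 2 s or so. The measured and modelled compartment centres agreed within 2.5 mm.
- **Orange handle:** the tool finished over the middle of the handle, at (0.526, 0.343) against a measured (0.527, 0.342). The tips were about 20 mm above its top, with wrist force at noise level.

**What disagreed:** the first push passed over the lip without touching it. With the jaws shut, the fingertips end about 12 mm behind the TCP, not 17 mm ahead of it as stated. I confirmed this by gently touching the flat of the lid (about 11 N) before repeating the push. I saw nothing else touched or moved. The last pictures show only part of the bench, and the arm hides the yellow screwdriver and most of the orange one in them. I viewed 12 pictures, two over the budget.

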